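# Hang the adapter holder on its stud

## Robot

A 6-joint arm with a two-finger parallel gripper is mounted at the origin on the work surface. World frame = base frame: x ahead of the robot, y to its left, z up, the work surface at z = 0. Lengths are in m, angles in rad, forces in N, time in s.
With the tool pointing down it reaches from about 0.25 to 0.775 m from the base axis. Payload 8.9 kg.
Tool frame: the origin (TCP) lies between the finger pads; the fingertips stand 14 mm ahead of it and the grasp point (between the pads) lies 5 mm behind it; y points along the fingers, z is the direction in which the jaws open and shut, and the axes are right-handed (so a half turn about y gives the same grasp; the last joint's range is limited). The gripper opens to 85 mm and grips with 20 to 120 N. Pads are 22 mm wide; open, the fingers measure 114 mm over their backs; the gripper's body (76 mm by 85 mm) begins 54 mm behind the grasp point. The pads swing forward as they close: fully open they stand 13 mm farther back than shut.
Start: joints at [1.062, 0.291, -0.153, 1.127, 0, 1.431], TCP at [0.19, 0.49, 0.245] pointing down, gripper open.
Joint ranges: [-2.52, 2.52], [-0.91, 1.74], [-1.3, 1.37], [-1.96, 2.02], [-1.52, 1.47], [-3.14, 3.14]. Speed limits (rad/s): [2.22, 2.22, 2.79, 3.14, 3.14, 3.14].

## Interface

Orientations are given as a rotation vector (axis times angle).
In Python, from station import manip gives the robot as it stands.
- The arm moves only by the shell command python3 -m creep 'ROWS'. ROWS is JSON, a list that holds one entry, the list of rows, each a list of 5 numbers: the shift along the world's x, y, z in cm, then the turn about the world's z in degrees, then the opening, from 0 (shut) to 1 (fully open). In form: [[[tx, ty, tz, turn, jaw], ...]]. A call has 1 to 5 rows; each row is the pose to reach, as a shift and turn from the pose commanded when the call began; what a row does not reach only later rows make up. A row lasts 1/10 s, in which the tool goes at most 50 mm and 8.59 degrees, less where a joint would pass 70% of its speed; a pose out of reach is approached as far as the arm can. A call with a gripper value outside its range is refused whole. The fingers move at their own pace and stop on an object; the grip force is fixed at half the most. Time passes only in rows, so rows that repeat a pose let the fingers close. It gives the time, the measured TCP pose, the force and the opening at its end, in the units of the state.
- manip.get_state(): the state, without advancing time (a new reading comes with each control period).
- manip.capture(name): name is "side" or "top"; returns a dict with "image" (400x640x3 uint8, red, green, blue), "mtx" (3x3 intrinsics, pixels), "origin" and "rotation" of the camera in the world. Camera axes: x right, y up, looking along -z (the intrinsics and any distortion apply to the point x, -y, -z); pixel columns grow to the right and rows downward; lengths in m; the calibration is good to about 2 mm. A picture is of the moment at which its call begins. There is no depth.
- manip.hand_in(): hands the job in, once; it reports no verdict.
The state is a dict: "clock": time; "joints": joint angles; "qd": joint speeds; "effort": joint torques, N m; "ee_pos": TCP position; "tool_rot": TCP orientation; "force": force on the tool from outside, world axes, zero at the start; "torque": the same for the moment, N m; "grip_width": opening from 0.0 (shut) to 1.0 (fully open).
Only numpy, scipy, OpenCV 4.12 (cv2) and the standard library are available. Lean on these libraries where they do the work, as an engineer would, in place of code of your own. Each camera call takes 0.05 s, during which the arm holds its last target. There are 200 camera calls.

## Task

Take the black adapter holder out of the steel tray and hang it on the free brass-headed stud in the middle of the sloping green stand: pass the large round end of its keyhole over the stud's head so that the plate lies flat on the panel, then slide it down until the stud is fully home in the narrow end of the slot. Let go and leave it hanging straight, keyhole end up. Feel your way gently: never press on the stand or stud with more than about 40 N, and leave the other things where they are.

Things in the scene. Friction and masses are not known exactly. Their poses are not given: they have to be found in the camera images.
- holder: Loose holder, about 0.35 kg: aluminium plate 110 x 76 x 5 mm with a black block on its front and a keyhole through it. Origin: centre of the plate's back face. +x along the length to the keyhole end (up when hung), +y across, +z out of the front. Lies face up in the tray, +x within 0.6 rad of world +x. Plate: x -55..55, y -38..38, z 0..5 mm.
- grip (a point): Middle of the holder's black block, 28 mm out from the plate's back, at holder x = -28 mm, y = 0. Block: x -51..-5, y -20..20 (grip across this 40 mm width), z 5..45 mm in the holder's frame. A brass nipple sticks out of its -x end to x = -64 mm. Pressing the far keyhole end on something can turn the holder in the fingers; a light press flat on the panel squares it again.
- hole (a point): Centre of the keyhole's large end, on the holder's back face: holder x = 18 mm, y = 0. 21 mm across, eight-sided, flats square to x and y.
- seat (a point): Where the stud's axis is when fully home, on the holder's back face: holder x = 42 mm, y = 0. The slot is 10 mm wide, runs from the large end towards +x and ends square at x = 45.5 mm.
- panel: Sloping green face of the fixed stand, 360 mm wide, 240 mm long, 33 degrees from level, facing the robot and up. Origin: on the face, middle of the short dark cross slot. +x up the slope, +y across (robot's left), +z out of the face; x -160..80 mm. A hung holder has these same axes. Fixed black holders hang left and right, beyond |y| = 110 mm, up to 40 mm out.
- cross_slot (a point): Middle of the cross slot (the panel's origin), NOT the stud. The stud stands squarely out of the face at panel x = 0 but is clamped anywhere from y = -18 to 18 mm: its y is not measured, find it by feel or sight. It holds against 60 N sideways. Steel shank 7 mm diameter, 9 mm from face to head.
- head_level (a point): 14 mm out from the face above the cross slot's middle: level of the top of the stud's brass head (16 mm diameter, 5 mm thick, top edge bevelled 2 mm). A plate resting on the head has its back 14 mm from the face; with the keyhole over the head it can lie at 0 mm, and under the head it has 4 mm of play.
- tray: Fixed shallow steel tray 260 x 280 x 18 mm (x, y, height), wall and floor 4 mm, origin at the centre of its underside. It holds the holder; it may be left or right of the stand.
- union: Bystander in the tray: brass union, 20 mm diameter, 28 mm high, origin under its centre.
- nut: Bystander in the tray: steel nozzle nut, 24 mm diameter, 24 mm high, origin under its centre.
- wrench: Bystander: wrench lying flat on the bench near the robot; origin at its underside.
- screwdriver: Bystander: screwdriver lying on the bench near the robot; origin at its underside.
- oil: Bystander: blue bottle, 56 mm diameter, 150 mm high, at the far left; origin under its centre.
- mug: Bystander: white mug, 80 mm diameter, 90 mm high, at the far right; origin under its centre.
There are look-alikes about, which are no part of the job. Of the things that look like the holder, take the one that is farthest to the robot's right at the start.

How it is judged:
By the outcome, as a careful person would: the job done as asked, in the order asked, and still so for the second after the job is handed in, with the robot touching nothing.
It also fails if it takes over 72 s, if anything falls off the work surface, if the arm or the gripper's body presses on something with over 40 N, if the wrist force passes 120 N, or if a joint passes its speed limit or range.

## Working session

There is one attempt and no reset: what is moved stays moved. The work goes in short steps, Python scripts to look and compute and a shell command to move; the robot and the scene stay as the last step left them, time stands still between calls to the robot, and variables do not carry over. Pictures are saved under pics/ and viewed, about 8 in all and at most 12, crops included, and the job is handed in when it is done.

```bash
ls; mkdir -p pics; cat > h.py <<'E'
import numpy as np, cv2, pickle
from station import manip
def cap(n,f):
    c=manip.capture(n); cv2.imwrite(f'pics/{f}.png',c['image'][:,:,::-1]); pickle.dump(c,open(f'pics/{f}.pkl','wb')); return c
def ld(f): return pickle.load(open(f'pics/{f}.pkl','rb'))
def ray(c,uv):
    K=np.array(c['mtx']); d=np.linalg.inv(K)@[uv[0],uv[1],1]; d=np.array([d[0],-d[1],-d[2]])
    R=np.array(c['rotation']); d=R@d; return np.array(c['origin']),d/np.linalg.norm(d)
def onz(c,uv,z):
    o,d=ray(c,uv); return o+d*(z-o[2])/d[2]
def tri(c1,p1,c2,p2):
    A=[];b=[]
    for c,p in((c1,p1),(c2,p2)):
        o,d=ray(c,p);M=np.eye(3)-np.outer(d,d);A.append(M);b.append(M@o)
    X=np.linalg.lstsq(np.vstack(A),np.hstack(b),rcond=None)[0]
    return X,[np.linalg.norm(a@X-q) for a,q in zip(A,b)]
def proj(c,X):
    v=np.array(c['rotation']).T@(np.array(X)-c['origin']); K=np.array(c['mtx']); u=K@[v[0],-v[1],-v[2]]; return u[:2]/u[2]
E
python3 - <<'E'
from h import *
s=manip.get_state(); print({k:np.round(v,3).tolist() for k,v in s.items()})
for n in('top','side'):
    c=cap(n,n+'0'); print(n,[k for k in c],np.round(c['origin'],3),np.round(c['rotation'],3).tolist(),np.round(c['mtx'],1).tolist(),{k:v for k,v in c.items() if k not in('image','mtx','origin','rotation')})
E
```

```text
pics
{'clock': 0.0, 'joints': [1.062, 0.291, -0.154, 1.127, 0.0, 1.431], 'qd': [0.001, -0.001, -0.002, -0.001, 0.002, -0.001], 'effort': [0.002, -53.715, 33.137, 0.016, -0.0, -0.0], 'ee_pos': [0.19, 0.489, 0.245], 'tool_rot': [-1.552, 0.291, -0.29], 'force': [-0.663, -0.017, 0.734], 'torque': [0.049, -0.005, 0.005], 'grip_width': 1.002}
top ['image', 'mtx', 'origin', 'rotation'] [ 0.454 -0.006  1.271] [0.04, -0.059, -1.591] [[416.9, 0.0, 320.0], [0.0, 416.9, 203.3], [0.0, 0.0, 1.0]] {}
side ['image', 'mtx', 'origin', 'rotation'] [ 0.229 -0.819  0.939] [0.776, -0.142, -0.359] [[434.2, 0.0, 318.6], [0.0, 434.2, 202.5], [0.0, 0.0, 1.0]] {}
```

View pics/top0.png

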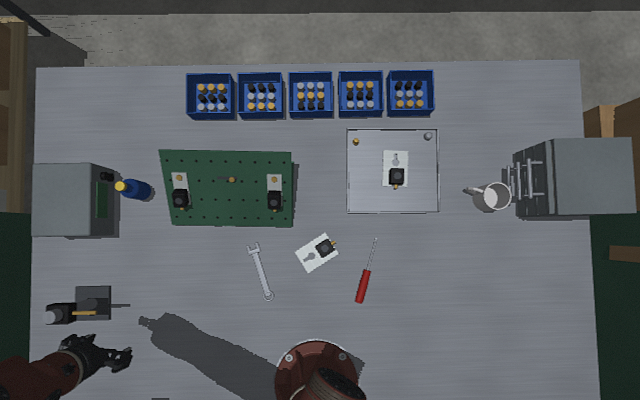

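View pics/side0.png

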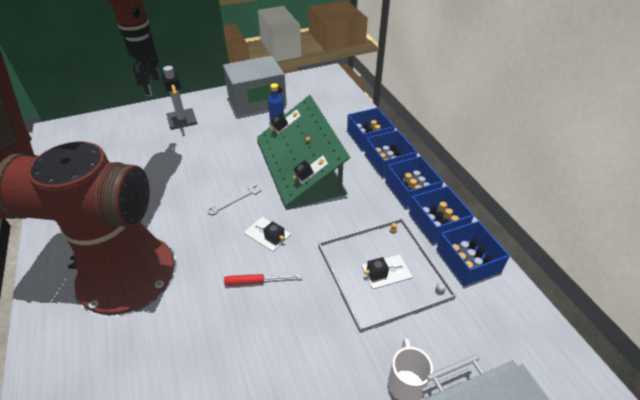

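Candidates in the top view: holder in the tray (396,172), loose look-alike on the bench (320,250), and fixed holders on the stand (180,190) and (274,190). The rightmost one is in the tray, which matches the task. I'll check it in one close crop showing the holder and the stud from both views.

```bash
sed -i "s/R=np.array(c\['rotation'\])/R=cv2.Rodrigues(np.array(c['rotation']))[0]/; s/v=np.array(c\['rotation'\]).T/v=cv2.Rodrigues(np.array(c['rotation']))[0].T/" h.py
python3 - <<'E'
from h import *
t=ld('top0')['image'];s=ld('side0')['image']
def crop(im,u,v,w=64,h=48): return cv2.resize(im[v-h//2:v+h//2,u-w//2:u+w//2],(400,300),interpolation=cv2.INTER_CUBIC)
o=np.vstack([np.hstack([crop(t,396,170),crop(s,386,268)]),np.hstack([crop(t,230,185),crop(s,306,140)])])
cv2.imwrite('pics/crop1.png',o[:,:,::-1])
E
```

```text
(no output)
```

View pics/crop1.png

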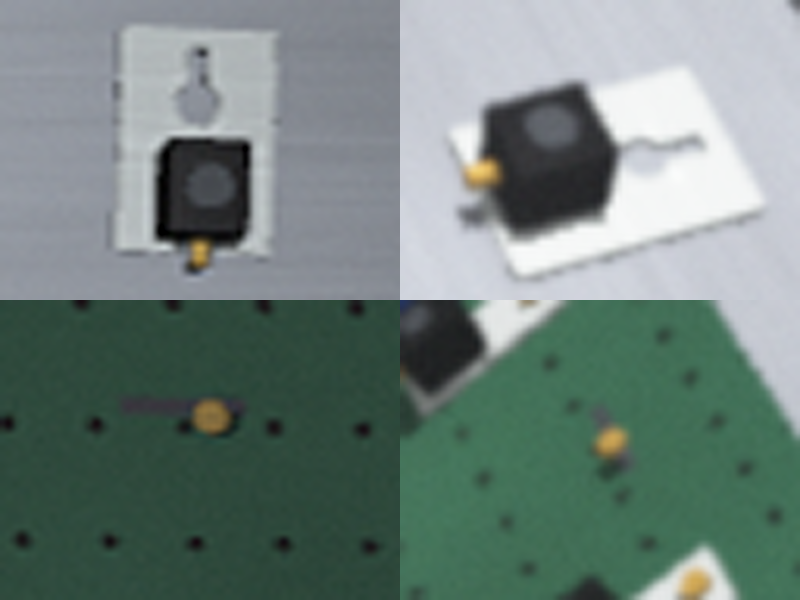

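The crop shows the tray holder with its keyhole end away from the robot, its plate corners at about (383.5,150), (408.5,151), (407,187) and (382.5,186) in the top view. The stud head is at top (232,180) and side (308,138), near the right end of the cross slot. Now the measurements.

```bash
cat > meas.py <<'E'
from h import *
def blob(c,mask,near,amin=3):
    n,l,st,ce=cv2.connectedComponentsWithStats(mask.astype(np.uint8))
    i=min((i for i in range(1,n) if st[i,4]>=amin),key=lambda i:np.hypot(*(ce[i]-near))); return l==i,ce[i],st[i,4]
def hsv(c): return cv2.cvtColor(c['image'],cv2.COLOR_RGB2HSV).astype(int)
def brass(c): h=hsv(c); return (h[...,0]>8)&(h[...,0]<30)&(h[...,1]>110)&(h[...,2]>80)
def white(c,t=200): return c['image'].min(2)>t
def black(c,t=50): return c['image'].max(2)<t
def green(c): h=hsv(c); return (h[...,0]>60)&(h[...,0]<95)&(h[...,1]>70)
E
python3 - <<'E'
from meas import *
t=ld('top0');s=ld('side0')
b=[blob(t,brass(t),(232,180)),blob(s,brass(s),(308,138))]
print('stud',[(x[1],x[2]) for x in b],tri(t,b[0][1],s,b[1][1]))
for c,n,p in((t,'t',(396,165)),(s,'s',(395,268))):
    im=c['image']; print(n,'plate px',im[int(p[1])-6 if n=='t' else 270, 386 if n=='t' else 405], 'bg',im[145,370] if n=='t' else im[300,400])
w=[blob(t,white(t,190),(396,160),30),blob(s,white(s,215),(395,270),30)]
def quad(m):
    ct=max(cv2.findContours(m.astype(np.uint8),0,1)[0],key=cv2.contourArea); h=cv2.convexHull(ct)
    for e in np.arange(1,12,.25):
        q=cv2.approxPolyDP(h,e,True)
        if len(q)<=4: break
    return q[:,0],cv2.minAreaRect(ct)
for x in w: print('plate',x[1],x[2],*quad(x[0]))
k=[blob(t,black(t,60),(397,177),40),blob(s,black(s,60),(377,268),40)]
for x in k: print('block',x[1],x[2],*quad(x[0]))
g=[green(c) for c in(t,s)]
for c,p in((t,(230,210)),(s,(300,170))):
    m=cv2.morphologyEx(green(c).astype(np.uint8),3,np.ones((9,9))); x=blob(c,m,p,2000); print('panel',x[1],x[2],quad(x[0])[0].tolist())
E
```

```text
stud [(array([231.33333333, 179.125     ]), np.int32(24)), (array([307.33333333, 138.33333333]), np.int32(12))] (array([0.59852064, 0.22469165, 0.11545177]), [np.float64(0.0004976953319184527), np.float64(0.0004976953319186257)])
t plate px [181 189 190] bg [144 149 159]
s plate px [244 246 246] bg [200 204 213]
plate [313.43733333 252.45866667] 375 [[337 253]
 [308 272]
 [296 252]
 [325 234]] ((316.0692138671875, 252.2957000732422), (24.49325180053711, 34.971107482910156), 57.38075256347656)
plate [394.48543689 271.09708738] 515 [[400 255]
 [411 276]
 [373 287]
 [385 258]] ((388.17926025390625, 269.8773498535156), (25.411701202392578, 41.620243072509766), 74.05460357666016)
block [395.7393617  176.26595745] 188 [[403 169]
 [402 183]
 [389 183]
 [390 169]] ((396.0, 176.0), (16.0, 14.0), 90.0)
block [377.29613734 270.75965665] 233 [[382 259]
 [386 275]
 [372 279]
 [368 264]] ((377.4339904785156, 269.01885986328125), (18.406312942504883, 18.95575714111328), 74.05460357666016)
panel [228.9469688  186.80602681] 8429 [[159, 150], [290, 152], [291, 226], [173, 224]]
panel [303.5961127 155.3461127] 5608 [[310, 96], [348, 156], [345, 193], [286, 207], [258, 137]]
```

```bash
python3 - <<'E'
from meas import *
t=ld('top0');s=ld('side0')
P={}
for n,a,b in [('TL',(383.5,150.3),(400.4,254.4)),('TR',(408.5,151.3),(412.4,276.8)),('BR',(406.9,186.8),(373.2,288.5)),('BL',(382.4,185.7),(362,264.8)),
 ('pBL',(173,224),(258,137)),('pBR',(291,226),(286,207)),('pTR',(297,152),(348,156)),('pTL',(159,150),(310,96)),
 ('disc',((212/6.25+364),(185/6.25+146)),(354+152/6.25,244+126/6.25)),('hole',(395.5,160.3),(354+245/6.25,244+157/6.25)),('nipple',(364+200/6.25,146+250/6.25),(354+83/6.25,244+175/6.25))]:
    P[n],r=tri(t,a,s,b); print(n,P[n].round(4),round(r[0],4))
for f,b in(('TL','BL'),('TR','BR'),('pTL','pBL'),('pTR','pBR'),('pTL','pTR'),('pBL','pBR'),('TL','TR'),('BL','BR')):
    d=P[f]-P[b]; print(f,b,np.linalg.norm(d).round(4),'yaw',np.degrees(np.arctan2(d[1],d[0])).round(1),'pitch',np.degrees(np.arcsin(d[2]/np.linalg.norm(d))).round(1))
c=sum(P[k] for k in('TL','TR','BR','BL'))/4; print('plate c',c)
print('hole on z=.009', onz(t,(395.5,160.3),.009), 'head side0', proj(s,[.5985,.2247,.1155]))
for n,z in (('TL',.009),('TR',.009),('BR',.009),('BL',.009)): pass
# fixed holders
k=[blob(t,black(t,60),p,40)[1] for p in((180,198),(274,200))]; print(k)
# tray corners on z=.018 in top
for p in((347,129),(438,129),(438,212),(347,212)): print('tray',onz(t,p,.018).round(3))
E
```

```text
TL [ 0.6942 -0.2205  0.0091] 0.0024
TR [ 0.6884 -0.2966  0.0092] 0.0011
BR [ 0.5798 -0.2888  0.0055] 0.0012
BL [ 0.5844 -0.2134  0.0088] 0.0012
pBL [0.4809 0.4177 0.0208] 0.0013
pBR [0.4671 0.0672 0.0062] 0.0006
pTR [0.6576 0.0402 0.1658] 0.0048
pTL [0.6797 0.4156 0.1406] 0.0002
disc [ 0.6087 -0.2534  0.0492] 0.0006
hole [ 0.6589 -0.2552  0.0057] 0.0021
nipple [ 0.5804 -0.251   0.0273] 0.0008
TL BL 0.1101 yaw -3.7 pitch 0.1
TR BR 0.1089 yaw -4.1 pitch 2.0
pTL pBL 0.2321 yaw -0.6 pitch 31.1
pTR pBR 0.25 yaw -8.1 pitch 39.7
pTL pTR 0.3768 yaw 86.6 pitch -3.8
pBL pBR 0.3511 yaw 87.7 pitch 2.4
TL TR 0.0763 yaw 85.6 pitch -0.1
BL BR 0.0756 yaw 86.6 pitch 2.5
plate c [ 0.63669508 -0.25480592  0.00816618]
hole on z=.009 [ 0.66039991 -0.2554039   0.009     ] head side0 [307.48330536 138.30424655]
[array([180.95765472, 198.83387622]), array([274.83882784, 200.5970696 ])]
tray [ 0.758 -0.109  0.018]
tray [ 0.753 -0.387  0.018]
tray [ 0.499 -0.377  0.018]
tray [ 0.505 -0.102  0.018]
```

```bash
python3 - <<'E'
from meas import *
from scipy.spatial.transform import Rotation as R
t=ld('top0');s=ld('side0')
Rt=R.from_rotvec(manip.get_state()['tool_rot']).as_matrix(); print('tool axes cols\n',Rt.round(3)); print('jaw yaw',np.degrees(np.arctan2(Rt[1,2],Rt[0,2])))
st=[]
for a,b in(((179.5,178),(294,115)),((273.5,178),(320,160))):
    x=blob(t,brass(t),a); y=blob(s,brass(s),b); X,r=tri(t,x[1],s,y[1]); st.append(X); print('fixed stud',x[1],x[2],y[1],y[2],X.round(4),round(r[0],4))
d=st[0]-st[1]; print('panel yaw by studs',np.degrees(np.arctan2(d[1],d[0]))-90,np.linalg.norm(d), 'dz',d[2])
k=[onz(t,blob(t,black(t,60),p,40)[1],.09) for p in((180,198),(274,200))]; d=k[0]-k[1]; print('by blocks',np.degrees(np.arctan2(d[1],d[0]))-90,np.linalg.norm(d))
# peg holes: dark spots inside the panel, row directions
g=cv2.cvtColor(t['image'],cv2.COLOR_RGB2GRAY).astype(float); bh=cv2.morphologyEx(g.astype(np.uint8),cv2.MORPH_BLACKHAT,np.ones((7,7)))
n,l,stt,ce=cv2.connectedComponentsWithStats((bh>12).astype(np.uint8))
q=[c for c,a in zip(ce[1:],stt[1:]) if 165<c[0]<292 and 154<c[1]<224 and a[4]<12]
q=np.array(q); print(len(q)); 
for lo in range(154,224,2): 
    r=q[(q[:,1]>=lo)&(q[:,1]<lo+2)]
    if len(r): print(lo,r.round(1).tolist())
E
```

```text
tool axes cols
 [[ 0.932 -0.001  0.361]
 [-0.361 -0.001  0.932]
 [-0.    -1.    -0.001]]
jaw yaw 68.81044459563577
fixed stud [178.75 177.05] 20 [294.4 113.8] 5 [0.607  0.3707 0.1144] 0.0009
fixed stud [273.80952381 178.95238095] 21 [320.875 160.875] 8 [0.597  0.1068 0.1148] 0.0003
panel yaw by studs -2.167385507608259 0.26414754489211845 dz -0.0004345375361959891
by blocks -2.239705664835583 0.2653365687207695
50
158 [[290.0, 158.5]]
160 [[166.5, 160.0], [181.2, 160.2], [196.0, 160.7], [210.5, 161.0], [225.0, 161.3], [240.0, 161.5], [254.3, 161.9], [269.1, 161.9]]
162 [[283.5, 162.0]]
174 [[187.0, 175.0]]
178 [[282.0, 178.0], [170.1, 179.9]]
180 [[198.7, 180.1], [234.9, 180.0], [188.0, 181.5], [213.0, 180.7], [227.1, 180.9], [241.3, 181.0], [255.6, 181.1]]
182 [[283.6, 182.1]]
184 [[172.0, 184.0], [266.0, 185.0]]
188 [[189.0, 188.0]]
190 [[281.0, 191.5]]
192 [[179.0, 192.5]]
194 [[167.0, 195.0], [178.0, 195.0], [268.0, 194.0]]
196 [[190.3, 196.2], [282.5, 196.5]]
198 [[201.1, 198.9], [215.2, 199.2], [229.0, 199.5], [243.0, 199.7], [268.0, 198.0], [275.0, 198.0]]
200 [[256.7, 200.0], [168.0, 201.0], [284.0, 200.5]]
212 [[170.0, 212.0]]
216 [[176.2, 216.4], [190.0, 216.5], [203.7, 217.0], [217.0, 217.0], [230.6, 217.1], [244.3, 217.6], [257.8, 217.8], [271.3, 217.9]]
218 [[285.0, 218.3]]
```

```bash
python3 -m creep '[[[12,-21,0,5,1],[12,-21,0,5,1],[12,-21,0,5,1],[12,-21,0,5,1],[12,-21,0,5,1]]]' && python3 -m creep '[[[12,-21,0,5,1],[12,-21,0,5,1],[12,-21,0,5,1],[12,-21,0,5,1],[12,-21,0,5,1]]]' && python3 -m creep '[[[12,-21,0,7.2,1],[12,-21,0,7.2,1],[12,-21,0,7.2,1],[12,-21,0,7.2,1],[12,-21,0,7.2,1]]]' && python3 -m creep '[[[5.9,-11.2,-5,0,1],[5.9,-11.2,-5,0,1],[5.9,-11.2,-5,0,1],[5.9,-11.2,-5,0,1],[5.9,-11.2,-5,0,1]]]'
```

```text
clock: 0.6
ee_pos: [0.3102, 0.2774, 0.2452]
tool_rot: [-1.56, 0.222, -0.222]
force: [0.4, -0.9, -0.8]
grip_width: 1.002
clock: 1.1
ee_pos: [0.4305, 0.0671, 0.2452]
tool_rot: [-1.565, 0.154, -0.154]
force: [0.5, 1.3, -0.5]
grip_width: 1.0
clock: 1.6
ee_pos: [0.5505, -0.143, 0.2449]
tool_rot: [-1.57, 0.056, -0.055]
force: [1.4, 0.1, 0.2]
grip_width: 1.001
clock: 2.1
ee_pos: [0.6082, -0.2528, 0.194]
tool_rot: [-1.569, 0.057, -0.054]
force: [-0.5, -0.2, 0.3]
grip_width: 1.003
```

```bash
python3 -m creep '[[[0,0,-4,0,1],[0,0,-8,0,1],[0,0,-12,0,1],[0,0,-14,0,1],[0,0,-14,0,1]]]' && python3 -m creep '[[[0,0,-1,0,1],[0,0,-2,0,1],[0,0,-2.6,0,1],[0,0,-2.6,0,1]]]'; python3 - <<'E'
from h import *
t=cap('top','t1');s=cap('side','s1')
f=lambda im,u,v:cv2.resize(im[v-37:v+38,u-50:u+50],(400,300),interpolation=cv2.INTER_CUBIC)
cv2.imwrite('pics/c2.png',np.hstack([f(t['image'],396,170),f(s['image'],386,260)])[:,:,::-1])
E
```

```text
clock: 2.6
ee_pos: [0.6066, -0.2502, 0.0529]
tool_rot: [-1.568, 0.057, -0.05]
force: [-0.0, 0.1, -0.4]
grip_width: 1.002
clock: 3.0
ee_pos: [0.6084, -0.2523, 0.0289]
tool_rot: [-1.57, 0.055, -0.054]
force: [-0.3, 0.4, 0.3]
grip_width: 1.001
```

View pics/c2.png

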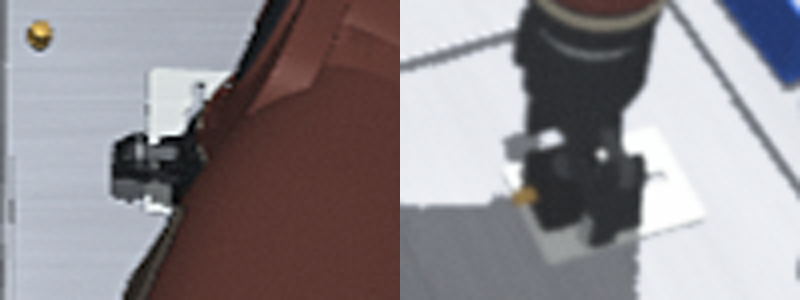

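The picture shows the fingers straddling the block, about (390,170) in the top view, with the holder undisturbed. Closing and lifting.

```bash
python3 -m creep '[[[0,0,0,0,0.2],[0,0,0,0,0],[0,0,0,0,0],[0,0,0,0,0],[0,0,0,0,0]]]' && python3 -m creep '[[[0,0,0,0,0],[0,0,0,0,0],[0,0,0,0,0],[0,0,0,0,0],[0,0,0,0,0]]]' && python3 -m creep '[[[0,0,1,0,0],[0,0,3,0,0],[0,0,6,0,0],[0,0,6,0,0],[0,0,6,0,0]]]'
```

```text
clock: 3.6
ee_pos: [0.609, -0.2526, 0.0298]
tool_rot: [-1.57, 0.054, -0.055]
force: [-0.2, -0.1, 5.0]
grip_width: 0.462
clock: 4.1
ee_pos: [0.609, -0.2526, 0.0298]
tool_rot: [-1.57, 0.054, -0.055]
force: [-1.3, 0.2, 5.7]
grip_width: 0.46
clock: 4.6
ee_pos: [0.6088, -0.2526, 0.0894]
tool_rot: [-1.57, 0.054, -0.055]
force: [-0.7, 0.3, -4.9]
grip_width: 0.459
```

```bash
cat > plan.py <<'E'
from h import *
from scipy.spatial.transform import Rotation as R
psi=np.radians(-2.2);a=np.radians(33);c,s_=np.cos(psi),np.sin(psi)
ux=np.array([c*np.cos(a),s_*np.cos(a),np.sin(a)]);uy=np.array([-s_,c,0]);n=np.cross(ux,uy)
F=np.array([.5985,.2247,.1155])-.012*n
def tcp(px,h=0,gz=.031,dy=0): return F+(px-.028)*ux+dy*uy+(gz+h)*n-[0,0,.005]
def jaw():
    z=R.from_rotvec(manip.get_state()['tool_rot']).as_matrix()[:,2]; return np.degrees(np.arctan2(z[1],z[0]))
if __name__=='__main__':
    p=np.array(manip.get_state()['ee_pos']); print('F',F.round(4),'jaw',jaw(),'n',n.round(3),'ux',ux.round(3))
    for l,q in(('low flat px-75',tcp(-.075)),('hole over stud h=30',tcp(-.018,.03)),('hole h=0',tcp(-.018)),('seat',tcp(-.042))): print(l,q.round(4),'delta cm',((q-p)*100).round(2))
E
python3 plan.py
```

```text
F [0.605  0.2244 0.1054] jaw 86.0073604526179 n [-0.544  0.021  0.839] ux [ 0.838 -0.032  0.545]
low flat px-75 [0.5018 0.2284 0.0703] delta cm [-10.7   48.1   -1.91]
hole over stud h=30 [0.5333 0.2272 0.1265] delta cm [-7.55 47.98  3.71]
hole h=0 [0.5496 0.2266 0.1014] delta cm [-5.92 47.92  1.2 ]
seat [0.5295 0.2274 0.0883] delta cm [-7.93 47.99 -0.11]
```

```bash
python3 -m creep '[[[0,0,5,0,0],[0,0,10,0,0],[-2,8,11,0.5,0],[-4,13,11,1,0],[-4,13,11,1,0]]]' && python3 -m creep '[[[-4,20,0,0.8,0],[-4,20,0,0.8,0],[-4,20,0,0.8,0],[-4,20,0,0.8,0],[-4,20,0,0.8,0]]]' && python3 -m creep '[[[-2.7,15.1,0,0,0],[-2.7,15.1,0,0,0],[-2.7,15.1,0,0,0],[-2.7,15.1,-2,0,0],[-2.7,15.1,-4,0,0]]]' && python3 -m creep '[[[0,0,-1,0,0],[0,0,-2,0,0],[0,0,-3,0,0],[0,0,-3,0,0]]]'; python3 plan.py|head -2
python3 - <<'E'
from h import *
s=cap('side','s2');t=cap('top','t2')
f=lambda im,u,v:cv2.resize(im[v-50:v+50,u-66:u+67],(400,300),interpolation=cv2.INTER_CUBIC)
cv2.imwrite('pics/c3.png',np.hstack([f(t['image'],230,190),f(s['image'],290,150)])[:,:,::-1])
E
```

```text
clock: 5.1
ee_pos: [0.5668, -0.12, 0.198]
tool_rot: [-1.569, 0.043, -0.038]
force: [0.4, 1.0, -3.8]
grip_width: 0.464
clock: 5.6
ee_pos: [0.526, 0.0825, 0.1978]
tool_rot: [-1.569, 0.029, -0.023]
force: [-0.4, -0.8, -3.9]
grip_width: 0.458
clock: 6.1
ee_pos: [0.5007, 0.2301, 0.1576]
tool_rot: [-1.571, 0.028, -0.027]
force: [0.4, 0.5, -4.6]
grip_width: 0.463
clock: 6.5
ee_pos: [0.5012, 0.2278, 0.128]
tool_rot: [-1.571, 0.032, -0.029]
force: [0.3, -0.8, -4.2]
grip_width: 0.452
F [0.605  0.2244 0.1054] jaw 87.76203926620492 n [-0.544  0.021  0.839] ux [ 0.838 -0.032  0.545]
low flat px-75 [0.5018 0.2284 0.0703] delta cm [ 0.07  0.06 -5.77]
```

View pics/c3.png

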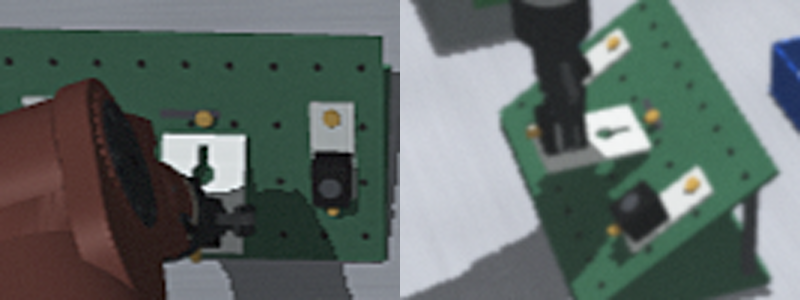

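The holder is held level and square. Its slot at crop (204,150) is in line with the stud head at (204,118), and the plate edge stays below the stud. Now pressing down to pivot it.

```bash
for i in 1; do python3 -m creep '[[[0,0,-0.3,0,0],[0,0,-0.6,0,0],[0,0,-0.9,0,0],[0,0,-1.2,0,0],[0,0,-1.5,0,0]]]'; done; python3 -m creep '[[[0,0,-0.2,0,0],[0,0,-0.4,0,0],[0,0,-0.6,0,0],[0,0,-0.8,0,0],[0,0,-1,0,0]]]'
```

```text
clock: 7.1
ee_pos: [0.5004, 0.2288, 0.1146]
tool_rot: [-1.57, 0.031, -0.028]
force: [-12.6, 1.6, 10.2]
grip_width: 0.464
clock: 7.6
ee_pos: [0.4984, 0.2287, 0.1041]
tool_rot: [-1.57, 0.033, -0.025]
force: [-14.1, 1.2, 8.9]
grip_width: 0.459
```

```bash
python3 -m creep '[[[0,0,-0.2,0,0],[0,0,-0.4,0,0],[0,0,-0.6,0,0],[0,0,-0.8,0,0],[0,0,-1,0,0]]]'; python3 -m creep '[[[0,0,-0.2,0,0],[0,0,-0.4,0,0],[0,0,-0.6,0,0],[0,0,-0.8,0,0],[0,0,-1,0,0]]]'
```

```text
clock: 8.1
ee_pos: [0.4979, 0.2288, 0.0938]
tool_rot: [-1.57, 0.034, -0.024]
force: [-15.5, 3.3, 7.7]
grip_width: 0.464
clock: 8.6
ee_pos: [0.4984, 0.2288, 0.0838]
tool_rot: [-1.57, 0.033, -0.024]
force: [-12.4, 2.9, 3.5]
grip_width: 0.459
```

```bash
python3 -m creep '[[[0,0,-0.2,0,0],[0,0,-0.4,0,0],[0,0,-0.6,0,0],[0,0,-0.8,0,0],[0,0,-1,0,0]]]'; python3 -m creep '[[[0,0,-0.1,0,0],[0,0,-0.2,0,0],[0,0,-0.3,0,0],[0,0,-0.3,0,0]]]'
```

```text
clock: 9.1
ee_pos: [0.4997, 0.2288, 0.0742]
tool_rot: [-1.57, 0.032, -0.027]
force: [-8.9, 1.5, 2.6]
grip_width: 0.46
clock: 9.5
ee_pos: [0.5003, 0.2288, 0.0714]
tool_rot: [-1.57, 0.031, -0.028]
force: [-9.2, 1.1, 5.3]
grip_width: 0.457
```

```bash
for k in 1; do python3 -m creep '[[[0,0,-0.1,0,0],[0,0,-0.15,0,0],[0,0,-0.15,0,0]]]';  python3 -m creep '[[[0,0,-0.1,0,0],[0,0,-0.15,0,0],[0,0,-0.15,0,0]]]'; done
python3 - <<'E'
from h import *
s=cap('side','s3');t=cap('top','t3')
f=lambda im,u,v:cv2.resize(im[v-38:v+37,u-50:u+50],(400,300),interpolation=cv2.INTER_CUBIC)
cv2.imwrite('pics/c4.png',np.hstack([f(t['image'],230,190),f(s['image'],290,155)])[:,:,::-1])
E
```

```text
clock: 9.8
ee_pos: [0.5005, 0.2287, 0.0702]
tool_rot: [-1.57, 0.031, -0.028]
force: [-7.6, -0.4, 7.7]
grip_width: 0.46
clock: 10.1
ee_pos: [0.5005, 0.2287, 0.0701]
tool_rot: [-1.57, 0.03, -0.029]
force: [-14.5, -1.4, 26.7]
grip_width: 0.46
```

View pics/c4.png

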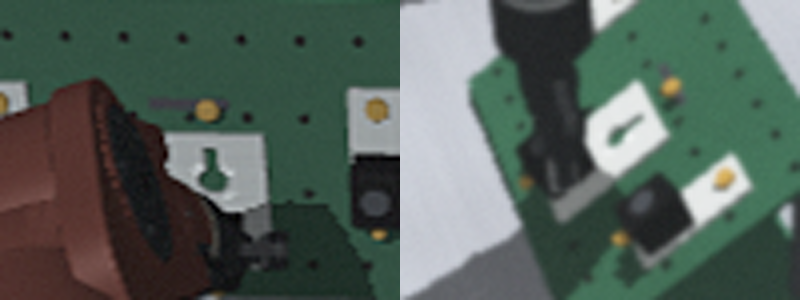

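The holder is now flat on the lower panel, with the keyhole at crop (213,175) and the stud head at (207,110). Backing off along the normal and comparing the keyhole's y with the stud's.

```bash
python3 -m creep '[[[-0.15,0,0.25,0,0],[-0.3,0,0.5,0,0],[-0.54,0,0.84,0,0],[-0.54,0,0.84,0,0]]]'
python3 - <<'E'
from plan import *; from meas import brass,blob
t=ld('t3'); s=ld('s3')
def onpl(c,uv,h):
    o,d=ray(c,uv); X=o+d*(((F+h*n-o)@n)/(d@n)); e=X-F; return np.round([e@ux*1e3,e@uy*1e3],1)
print('head',[onpl(c,blob(c,brass(c),p)[1],.0125) for c,p in((t,(231.5,179.5)),(s,(307,138)))])
# plate white in top: dark pixels inside it
w=(t['image'].min(2)>150).astype(np.uint8); w[:,:205]=0; w[:,260:]=0; w[:180]=0; w[210:]=0
g=t['image'].min(2)
for v in range(183,206): print(v,' '.join(f'{x:3d}' for x in g[v,216:252]))
E
```

```text
clock: 10.6
ee_pos: [0.4962, 0.2285, 0.0769]
tool_rot: [-1.571, 0.03, -0.03]
force: [0.0, 0.0, -3.6]
grip_width: 0.458
head [array([ 0.5, -0.4]), array([-0.4, -0.3])]
183  23  17  26  45  49  49  46  46  50  48  48  47  49  45  44  39  44  47  44  50  49  47  45  46  51  50  49  49  49  49  49  52  52  52  52  50
184  24  28  23  19  43  58  60  57  58  58  59  59  57  59  59  55  59  60  55  52  52  51  52  51  52  54  53  53  54  55  50  51  51  52  51  51
185  25  24  26  21  42 110 131 126 125 125 125 125 124 125 125 124 123 124 114 100 103 101 104 103 102 102 102 104 106  89  58  48  49  52  51  51
186  29  31  24  24   8 133 170 165 163 162 162 163 162 162 163 160 157 158 157 160 160 160 160 159 160 159 159 158 164 124  56  49  51  50  53  51
187  29  29  23  23  14 125 163 159 156 153 153 156 155 155 156 158 157 159 157 157 157 156 155 153 155 157 155 155 163 130  63  46  52  50  52  51
188  21  28  28  30  14  63 134 157 153 154 153 154 154 157 153 153 153 155 156 154 153 154 155 157 154 155 155 155 160 138  78  44  51  48  50  49
189  23  21  24  30  23  31 133 162 155 155 1
[... 1770 characters left out ...]
  28  27  26  25  30  24  25 125 163 160 166 185 180 157 148 151 151 152 151 157 160 135  77  44  47  53  50
202  28  24  27  18  23  22  29  29  30  30  27  27  26  24  50  39   0  87 146 161 154 151 152 153 153 155 155 159 155 157 121  52  46  51  50  40
203  28  21  25  20  20  25  27  25  29  32  30  26  23  27  38  48  31   4  92 149 166 163 161 162 161 157 155 159 122  77  85  61  22  25  27  25
204  20  21  22  19  19  29  31  23  28  34  33  31  24  27  27  48  44  17   0  94 154 169 167 163 169 128  78  79  83  87  91  64  22  29  30  30
205  25  23  24  21  21  26  24  29  29  30  47  41  31  24  25  41  50  37  17   5  28  38  38  22  59  83  86  86  88  87  91  66  23  32  33  29
```

```bash
python3 - <<'E'
from plan import *
t=ld('t3')
def onpl(c,uv,h):
    o,d=ray(c,uv); X=o+d*(((F+h*n-o)@n)/(d@n)); e=X-F; return np.round([e@ux*1e3,e@uy*1e3],1)
for l,p in(('slotL',(230.2,190.5)),('slotR',(233.7,190.5)),('roundR',(236.3,197)),('roundL',(229.3,197)),('plateL',(221.6,190)),('plateR188',(245.7,188)),('plateR197',(246.2,197)),('top',(232,184.9)),('slot top',(232.2,188.5)),('round bottom',(234,199.3))): print(l,onpl(t,p,.005))
p=np.array([.5005,.2287,.0701]); e=p-F; print('tcp at press: x,y,h',[e@v for v in(ux,uy,n)], 'expect', (tcp(-.075)-F)@ux,(tcp(-.075)-F)@n)
p=np.array(manip.get_state()['ee_pos']); print(p,[(q-p).round(4)*100 for q in (tcp(-.018,.03),tcp(-.018,.018),tcp(-.018,0))])
E
```

```text
slotL [-38.9   7.6]
slotR [-38.7  -2.3]
roundR [-59.6  -8.1]
roundL [-60.  12.]
plateL [-37.8  31.9]
plateR188 [-30.  -36.9]
plateR197 [-59.  -36.4]
top [-21.   1.]
slot top [-32.4   1.4]
round bottom [-67.3  -0.9]
tcp at press: x,y,h [np.float64(-0.10698452606030459), np.float64(0.00023504637506550376), np.float64(0.02734327008344674)] expect -0.1057231951750751 0.026806647160272857
[0.49622609 0.22854686 0.07687461] [array([ 3.71, -0.13,  4.97]), array([ 4.36, -0.16,  3.96]), array([ 5.34, -0.2 ,  2.45])]
```

```bash
python3 -m creep '[[[-0.7,0,1.1,0,0],[-0.7,0,1.1,0,0],[2,-0.2,2.8,0,0],[4.25,-0.36,4.13,0,0],[4.25,-0.36,4.13,0,0]]]'
python3 -m creep '[[[0,0,0,0,0],[0,0,0,0,0]]]'
python3 - <<'E'
from plan import *
s=cap('side','s4');t=cap('top','t4')
p=np.array(manip.get_state()['ee_pos'])-F; print([(p@v).round(4) for v in(ux,uy,n)], 'want',-.018-.0307)
f=lambda im,u,v,a,b:cv2.resize(im[v-b:v+b,u-a:u+a],(400,300),interpolation=cv2.INTER_CUBIC)
cv2.imwrite('pics/c5.png',np.hstack([f(t['image'],232,182,24,18),f(s['image'],303,140,32,24)])[:,:,::-1])
E
```

```text
clock: 11.1
ee_pos: [0.5431, 0.2251, 0.1203]
tool_rot: [-1.569, 0.026, -0.036]
force: [0.9, 0.1, -3.3]
grip_width: 0.461
clock: 11.3
ee_pos: [0.5376, 0.2248, 0.1174]
tool_rot: [-1.571, 0.031, -0.028]
force: [-0.1, 0.2, -4.2]
grip_width: 0.461
[np.float64(-0.0499), np.float64(-0.0021), np.float64(0.0467)] want -0.0487
```

View pics/c5.png

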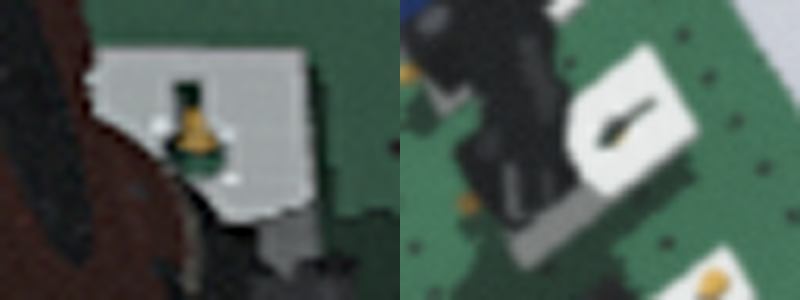

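```bash
python3 - <<'E'
from plan import *; from meas import *
t=ld('t4'); s=ld('s4')
def onpl(c,uv,h):
    o,d=ray(c,uv); X=o+d*(((F+h*n-o)@n)/(d@n)); e=X-F; return np.round([e@ux*1e3,e@uy*1e3],1)
m,ce,a=blob(t,brass(t),(231.5,179)); print('brass',ce,a,onpl(t,ce,.014))
for v in range(170,188): print(v,' '.join(f'{x:3d}' for x in t['image'][v,222:248].min(1)),' | ',''.join('#' if x else '.' for x in brass(t)[v,222:248]))
for l,p,h in(('headbot',(231.4,181.4),.014),('holebot',(232,184.6),.025),('plate top R',(244.4,169.5),.025),('plateR@178',(245,178),.025)): print(l,onpl(t,p,h))
E
```

```text
brass [230.92307692 179.38461538] 13 [0.7 0.6]
170 159 158 158 158 156 157 158 159 153 151 151 153 153 153 152 152 154 154 151 152 154 148 103  47  49  52  |  ..........................
171 161 159 160 160 159 160 161 162 162 160 163 160 160 161 159 161 162 160 160 162 164 158 105  40  50  53  |  ..........................
172 156 157 159 157 157 158 157 158 160 158 158 159 155 158 157 156 156 156 156 157 160 156 107  23  42  50  |  ..........................
173 156 156 156 156 156 162 147 125 121 117 143 161 158 154 155 156 157 156 156 155 160 166 122  23  39  55  |  ..........................
174 155 157 156 156 156 162 122  35   7  28 129 164 157 157 156 158 157 159 157 157 158 167 123  25  26  45  |  ..........................
175 158 158 155 158 158 163 132  57  16   7 125 164 157 157 156 155 155 156 155 158 158 166 125  30  26  43  |  ..........................
176 157 155 156 155 158 162 139  72  31  29 127 164 157 158 156 155 156 156 156 157 157 164 122  31  26  44  |  ..........................
177 159 155 156 153 159 164 141  80  44  50 135 163 156 157 155 157 156 156 156 
[... 839 characters left out ...]
58 159 157 107  16  39  |  ..........................
184  31  28  22  22  22  55  78  52  45  58  53  50 107 158 164 155 156 153 155 154 157 157 154 103  18  25  |  ..........................
185  30  29  31  25  23  31  39  29  71 100 103 120 163 209 191 158 159 158 159 159 159 162 158 107  25  28  |  ..........................
186  28  43  41  31  24  25  40  42  25  90 145 164 158 164 161 154 155 155 156 154 158 158 169 125  28  26  |  ..........................
187  35  36  42  37  21  29  26  37  34   5  91 151 163 155 154 154 155 155 154 155 158 161 165 118  28  30  |  ..........................
headbot [-5.5 -0.2]
holebot [-9.8 -3.6]
plate top R [ 36.8 -41. ]
plateR@178 [ 11.2 -40.9]
```

```bash
python3 - <<'E'
from plan import *
t=ld('t4'); 
def onpl(c,uv,h):
    o,d=ray(c,uv); X=o+d*(((F+h*n-o)@n)/(d@n)); e=X-F; return np.round([e@ux*1e3,e@uy*1e3],1)
for h in(.024,.025):
  for l,p in(('slotR',(231.67,175)),('slotR',(231.67,176)),('roundR',(234.5,182.3)),('plateR',(244.6,178)),('plateTop R',(240,167.8)),('slot top',(230.5,173.4)),('hole bot',(231.8,185.3))): print(h,l,onpl(t,p,h))
g=t['image'].min(2)
for v in range(164,171): print(v,g[v,232:248])
E
```

```text
0.024 slotR [19.  -4.9]
0.024 slotR [16.  -4.6]
0.024 roundR [ -3.1 -10.8]
0.024 plateR [ 10.7 -39.6]
0.024 plateTop R [ 41.1 -29.2]
0.024 slot top [23.8 -2.1]
0.024 hole bot [-12.5  -2.6]
0.025 slotR [19.5 -5.1]
0.025 slotR [16.5 -4.9]
0.025 roundR [ -2.6 -11.1]
0.025 plateR [ 11.2 -39.8]
0.025 plateTop R [ 41.6 -29.4]
0.025 slot top [24.3 -2.3]
0.025 hole bot [-12.   -2.8]
164 [49 54 51 53 55 51 52 52 54 51 51 51 51 51 51 53]
165 [52 52 52 51 50 52 50 53 54 51 51 51 53 51 51 53]
166 [53 51 53 52 54 55 50 51 52 51 52 51 52 53 52 52]
167 [50 52 47 51 50 51 50 51 50 52 49 52 51 52 52 50]
168 [48 44 44 45 46 47 45 44 45 46 46 45 50 50 51 54]
169 [76 67 69 67 68 69 68 68 70 68 69 70 59 48 53 50]
170 [151 153 153 153 152 152 154 154 151 152 154 148 103  47  49  52]
```

```bash
python3 -m creep '[[[0.1,0,0.06,0,0],[0.26,-0.01,-0.18,0,0],[0.37,-0.01,-0.35,0,0],[0.45,-0.02,-0.48,0,0],[0.45,-0.02,-0.48,0,0]]]'
cat > st.py <<'E'
from plan import *
x=manip.get_state(); p=np.array(x['ee_pos'])-F; f=np.array(x['force'])+[0,0,3.8]
print('ux,uy,n mm',[(p@v*1e3).round(1) for v in(ux,uy,n)],'f',[(f@v).round(1) for v in(ux,uy,n)],'jaw',round(jaw(),2),'T',np.round(x['torque'],2))
E
python3 st.py
```

```text
clock: 11.9
ee_pos: [0.5433, 0.2246, 0.1128]
tool_rot: [-1.571, 0.03, -0.03]
force: [-0.8, 0.3, -4.0]
grip_width: 0.461
ux,uy,n mm [np.float64(-47.7), np.float64(-2.2), np.float64(39.8)] f [np.float64(-0.7), np.float64(0.3), np.float64(0.3)] jaw 87.81 T [-0.    0.07  0.  ]
```

```bash
python3 -m creep '[[[-0.05,0,-0.03,0,0],[0.06,0,-0.2,0,0],[0.06,0,-0.2,0,0]]]'; python3 st.py;  python3 -m creep '[[[0.05,0,-0.08,0,0],[0.11,0,-0.17,0,0],[0.11,0,-0.17,0,0]]]'; python3 st.py
```

```text
clock: 12.2
ee_pos: [0.544, 0.2247, 0.111]
tool_rot: [-1.571, 0.03, -0.03]
force: [0.5, -0.8, -3.4]
grip_width: 0.458
ux,uy,n mm [np.float64(-48.1), np.float64(-2.1), np.float64(37.9)] f [np.float64(0.7), np.float64(-0.7), np.float64(0.1)] jaw 87.81 T [0.02 0.04 0.  ]
clock: 12.5
ee_pos: [0.5451, 0.2247, 0.1094]
tool_rot: [-1.571, 0.03, -0.03]
force: [-0.3, 0.3, -3.9]
grip_width: 0.46
ux,uy,n mm [np.float64(-48.1), np.float64(-2.0), np.float64(35.9)] f [np.float64(-0.3), np.float64(0.3), np.float64(0.1)] jaw 87.82 T [0.02 0.07 0.02]
```

```bash
python3 -m creep '[[[0.11,0,-0.17,0,0],[0.22,0,-0.34,0,0],[0.22,0,-0.34,0,0]]]'; python3 st.py;  python3 -m creep '[[[0.11,0,-0.17,0,0],[0.19,0,-0.29,0,0],[0.19,0,-0.29,0,0]]]'; python3 st.py
```

```text
clock: 12.8
ee_pos: [0.5473, 0.2247, 0.1058]
tool_rot: [-1.571, 0.03, -0.03]
force: [-0.0, 0.6, -3.9]
grip_width: 0.459
ux,uy,n mm [np.float64(-48.2), np.float64(-2.0), np.float64(31.7)] f [np.float64(-0.1), np.float64(0.6), np.float64(-0.0)] jaw 87.81 T [ 0.01  0.08 -0.03]
clock: 13.1
ee_pos: [0.5491, 0.2247, 0.103]
tool_rot: [-1.571, 0.03, -0.03]
force: [0.5, 0.2, -3.6]
grip_width: 0.459
ux,uy,n mm [np.float64(-48.2), np.float64(-1.9), np.float64(28.4)] f [np.float64(0.5), np.float64(0.2), np.float64(-0.1)] jaw 87.81 T [0.01 0.   0.01]
```

Over the head with no contact, about 1 mm off the face. A light press until the plate seats flat.

```bash
python3 -m creep '[[[0.03,0,-0.04,0,0],[0.05,0,-0.08,0,0],[0.05,0,-0.08,0,0]]]'; python3 st.py;  python3 -m creep '[[[0.03,0,-0.05,0,0],[0.03,0,-0.05,0,0]]]'; python3 st.py
```

```text
clock: 13.4
ee_pos: [0.5496, 0.2247, 0.1025]
tool_rot: [-1.571, 0.03, -0.03]
force: [-0.4, -1.2, -2.1]
grip_width: 0.456
ux,uy,n mm [np.float64(-48.1), np.float64(-1.8), np.float64(27.7)] f [np.float64(0.6), np.float64(-1.2), np.float64(1.6)] jaw 87.82 T [-0.06  0.12  0.02]
clock: 13.6
ee_pos: [0.5497, 0.2247, 0.1022]
tool_rot: [-1.571, 0.03, -0.03]
force: [-5.2, -1.0, 2.6]
grip_width: 0.459
ux,uy,n mm [np.float64(-48.1), np.float64(-1.9), np.float64(27.4)] f [np.float64(-0.8), np.float64(-1.2), np.float64(8.2)] jaw 87.82 T [-0.1   0.55  0.04]
```

```bash
python3 -m creep '[[[-0.07,0,0.11,0,0],[-0.28,0.01,-0.03,0,0],[-0.49,0.01,-0.16,0,0],[-0.70,0.02,-0.3,0,0],[-0.70,0.02,-0.3,0,0]]]'; python3 st.py
```

```text
clock: 14.1
ee_pos: [0.5423, 0.2248, 0.0985]
tool_rot: [-1.571, 0.031, -0.029]
force: [0.6, 0.2, -4.5]
grip_width: 0.463
ux,uy,n mm [np.float64(-56.4), np.float64(-2.0), np.float64(28.3)] f [np.float64(0.2), np.float64(0.3), np.float64(-0.9)] jaw 87.82 T [-0.03  0.1  -0.01]
```

```bash
python3 -m creep '[[[-0.17,0.01,-0.11,0,0],[-0.34,0.01,-0.22,0,0],[-0.34,0.01,-0.22,0,0]]]'; python3 st.py;  python3 -m creep '[[[-0.17,0.01,-0.11,0,0],[-0.34,0.01,-0.22,0,0],[-0.34,0.01,-0.22,0,0]]]'; python3 st.py
```

```text
clock: 14.4
ee_pos: [0.5391, 0.225, 0.0965]
tool_rot: [-1.571, 0.03, -0.03]
force: [-0.3, -0.6, -3.3]
grip_width: 0.457
ux,uy,n mm [np.float64(-60.1), np.float64(-2.0), np.float64(28.4)] f [np.float64(0.1), np.float64(-0.6), np.float64(0.5)] jaw 87.82 T [-0.02  0.14 -0.02]
clock: 14.7
ee_pos: [0.5357, 0.2251, 0.0943]
tool_rot: [-1.571, 0.03, -0.029]
force: [0.3, 0.1, -4.6]
grip_width: 0.461
ux,uy,n mm [np.float64(-64.2), np.float64(-2.0), np.float64(28.4)] f [np.float64(-0.2), np.float64(0.2), np.float64(-0.8)] jaw 87.82 T [0.   0.09 0.01]
```

```bash
python3 -m creep '[[[-0.17,0.01,-0.11,0,0],[-0.34,0.01,-0.22,0,0],[-0.5,0.02,-0.33,0,0],[-0.5,0.02,-0.33,0,0]]]'; python3 st.py;  python3 -m creep '[[[-0.08,0,-0.055,0,0],[-0.08,0,-0.055,0,0]]]'; python3 st.py; python3 -m creep '[[[-0.08,0,-0.055,0,0],[-0.08,0,-0.055,0,0]]]'; python3 st.py
```

```text
clock: 15.1
ee_pos: [0.5307, 0.2253, 0.091]
tool_rot: [-1.571, 0.03, -0.03]
force: [-0.8, 0.9, -4.0]
grip_width: 0.458
ux,uy,n mm [np.float64(-70.2), np.float64(-2.0), np.float64(28.3)] f [np.float64(-0.8), np.float64(0.9), np.float64(0.3)] jaw 87.82 T [-0.05  0.05 -0.01]
clock: 15.3
ee_pos: [0.5302, 0.2253, 0.0906]
tool_rot: [-1.571, 0.03, -0.03]
force: [-0.4, -0.1, -3.8]
grip_width: 0.463
ux,uy,n mm [np.float64(-70.8), np.float64(-2.0), np.float64(28.3)] f [np.float64(-0.3), np.float64(-0.1), np.float64(0.2)] jaw 87.81 T [ 0.04  0.15 -0.01]
clock: 15.5
ee_pos: [0.5296, 0.2253, 0.0901]
tool_rot: [-1.571, 0.03, -0.03]
force: [-1.0, 0.0, -3.2]
grip_width: 0.461
ux,uy,n mm [np.float64(-71.6), np.float64(-2.0), np.float64(28.2)] f [np.float64(-0.5), np.float64(-0.0), np.float64(1.0)] jaw 87.82 T [0.02 0.08 0.02]
```

```bash
python3 -m creep '[[[-0.08,0,-0.055,0,0],[-0.08,0,-0.055,0,0]]]'; python3 st.py;  python3 -m creep '[[[-0.08,0,-0.055,0,0],[-0.08,0,-0.055,0,0]]]'; python3 st.py
```

```text
clock: 15.7
ee_pos: [0.5294, 0.2254, 0.0898]
tool_rot: [-1.57, 0.029, -0.031]
force: [2.3, -0.4, -2.5]
grip_width: 0.46
ux,uy,n mm [np.float64(-71.9), np.float64(-2.0), np.float64(28.1)] f [np.float64(2.6), np.float64(-0.3), np.float64(-0.1)] jaw 87.81 T [-0.04 -0.45  0.05]
clock: 15.9
ee_pos: [0.5293, 0.2254, 0.0896]
tool_rot: [-1.57, 0.028, -0.032]
force: [5.3, -0.7, -2.0]
grip_width: 0.456
ux,uy,n mm [np.float64(-72.1), np.float64(-1.9), np.float64(28.0)] f [np.float64(5.4), np.float64(-0.5), np.float64(-1.4)] jaw 87.8 T [-0.1  -1.   -0.05]
```

```bash
python3 -m creep '[[[-0.05,0,-0.03,0,0],[-0.05,0,-0.03,0,0]]]'; python3 st.py
```

```text
clock: 16.1
ee_pos: [0.5293, 0.2254, 0.0895]
tool_rot: [-1.57, 0.027, -0.033]
force: [6.8, -0.3, -0.5]
grip_width: 0.459
ux,uy,n mm [np.float64(-72.2), np.float64(-1.9), np.float64(27.9)] f [np.float64(7.5), np.float64(-0.0), np.float64(-0.9)] jaw 87.79 T [-0.2  -1.31 -0.08]
```

```bash
python3 -m creep '[[[0.07,0,-0.04,0,0],[0.07,0,-0.04,0,0],[0.07,0,-0.04,0,0]]]'; python3 st.py
python3 - <<'E'
from h import *
s=cap('side','s6');t=cap('top','t6')
f=lambda im,u,v,a,b:cv2.resize(im[v-b:v+b,u-a:u+a],(400,300),interpolation=cv2.INTER_CUBIC)
cv2.imwrite('pics/c6.png',np.hstack([f(t['image'],232,187,40,30),f(s['image'],298,145,40,30)])[:,:,::-1])
E
```

```text
clock: 16.4
ee_pos: [0.5296, 0.2254, 0.0891]
tool_rot: [-1.57, 0.028, -0.032]
force: [5.2, -1.3, 2.9]
grip_width: 0.462
ux,uy,n mm [np.float64(-72.2), np.float64(-1.9), np.float64(27.4)] f [np.float64(8.0), np.float64(-1.1), np.float64(2.8)] jaw 87.8 T [-0.16 -1.24  0.03]
```

View pics/c6.png

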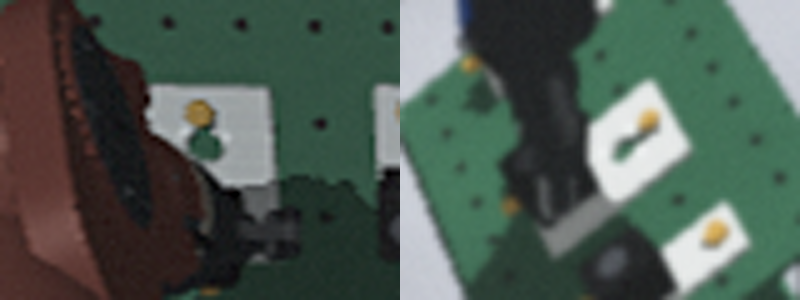

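The brass head at crop (200,112) now sits at the top of the slot, above the plate, and the plate lies flat and straight. Releasing.

```bash
python3 -m creep '[[[0,0,0,0,0.55],[0,0,0,0,0.65],[0,0,0,0,0.8],[0,0,0,0,1],[0,0,0,0,1]]]'; python3 st.py; python3 -m creep '[[[0,0,0,0,1],[0,0,0,0,1],[0,0,0.5,0,1],[0,0,1.5,0,1],[0,0,3,0,1]]]'; python3 st.py
```

```text
clock: 17.0
ee_pos: [0.5279, 0.2253, 0.0882]
tool_rot: [-1.571, 0.03, -0.03]
force: [-0.0, 0.3, 0.6]
grip_width: 0.999
ux,uy,n mm [np.float64(-74.1), np.float64(-2.1), np.float64(27.5)] f [np.float64(2.4), np.float64(0.3), np.float64(3.7)] jaw 87.82 T [ 0.02  0.02 -0.03]
clock: 17.5
ee_pos: [0.5278, 0.2252, 0.1188]
tool_rot: [-1.571, 0.031, -0.029]
force: [-0.4, 0.1, -0.0]
grip_width: 1.0
ux,uy,n mm [np.float64(-57.5), np.float64(-2.2), np.float64(53.2)] f [np.float64(1.7), np.float64(0.1), np.float64(3.4)] jaw 87.81 T [-0.01 -0.06 -0.  ]
```

```bash
python3 -m creep '[[[0,0,3,0,1],[0,0,6,0,1],[-2,0,10,0,1],[-6,0,13,0,1],[-10,0,15,0,1]]]';  python3 -m creep '[[[-4,0,0,0,1],[-8,-5,0,0,1],[-10,-10,0,0,1],[-10,-15,0,0,1],[-10,-20,0,0,1]]]'; python3 -m creep '[[[0,0,0,0,1],[0,0,0,0,1]]]'
python3 - <<'E'
from plan import *; from meas import *
s=cap('side','s7');t=cap('top','t7')
def onpl(c,uv,h):
    o,d=ray(c,uv); X=o+d*(((F+h*n-o)@n)/(d@n)); e=X-F; return np.round([e@ux*1e3,e@uy*1e3],1)
print('head',[onpl(c,blob(c,brass(c),p)[1],.014) for c,p in((t,(231.5,179.5)),(s,(307,138)))])
f=lambda im,u,v,a,b:cv2.resize(im[v-b:v+b,u-a:u+a],(400,300),interpolation=cv2.INTER_CUBIC)
cv2.imwrite('pics/c7.png',np.vstack([np.hstack([f(t['image'],230,187,40,30),f(s['image'],298,145,40,30)]),np.hstack([cv2.resize(x['image'],(400,250)) for x in(t,s)])])[:,:,::-1])
E
```

```text
clock: 18.0
ee_pos: [0.4279, 0.2254, 0.2712]
tool_rot: [-1.569, 0.028, -0.033]
force: [0.1, -0.1, 0.8]
grip_width: 1.0
clock: 18.5
ee_pos: [0.3274, 0.0404, 0.2694]
tool_rot: [-1.571, 0.026, -0.03]
force: [1.2, -1.0, -0.1]
grip_width: 1.0
clock: 18.7
ee_pos: [0.3288, 0.0402, 0.2692]
tool_rot: [-1.57, 0.032, -0.035]
force: [0.5, -0.1, 0.2]
grip_width: 0.996
head [array([ 1.6, -1.7]), array([-0.6, -4.1])]
```

View pics/c7.png

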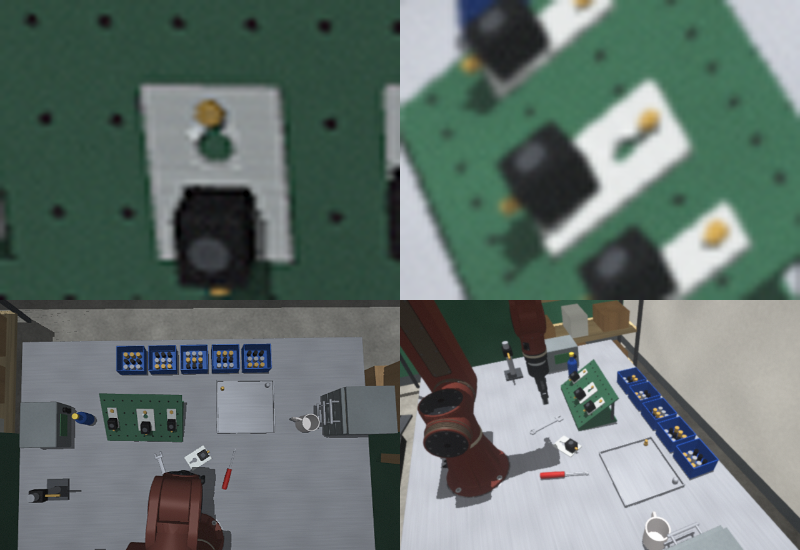

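```bash
python3 -c "
from station import manip
print(manip.hand_in(), manip.get_state()['clock'])"
```

```text
the job is handed in; nothing more can be done
the job is handed in; nothing more can be done
```

The black holder from the tray is now hanging on the free brass-headed stud, keyhole end up, and the job is handed in. The robot clock read 18.7 s after the last move, against the 72 s limit.

**What I did:**
- I took the rightmost holder and gripped it across its block.
- I tilted it to 33° by pressing it gently on the lower part of the panel.
- I passed the large end of the keyhole over the stud's head without touching it.
- I pressed it flat at about 8 N, then slid it 24 mm down until it stopped firmly with about 7.5 N of resistance.
- I let go and moved the arm clear.

**Last checks:**
- **Seating:** the pictures after release show the head over the narrow end of the slot.
- **Straightness:** the plate's edges run parallel to the rows of peg holes to within about 1°.
- **Other objects:** the other things look to be where they were. I judged this by eye.
- **Forces:** the highest reading was about 30 N (about 34 N allowing for the holder's weight), during the tilting press. Forces are only reported at the end of each move, so brief peaks between readings are not ruled out.

**Disagreements:**
- The final colour measurement put the head at y = -1.7 mm in the top view and -4.1 mm in the side view, against -0.4 mm earlier. I took this for a poor colour mask, because the slide met no sideways force, but I did not measure it again.
- Before the approach, the arm's readings and the camera disagreed by about 2 mm on the holder's sideways position. I used the camera's comparison of keyhole and stud.

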